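Tare the scale and hold the charging funnel over the mixing vessel

TASK

Get ready to charge the mixing vessel, which stands on the live scale: first tare the scale by pushing the green plunger right down to its stop and letting it spring back up, leaving the red stop button alone. Then take the blue-handled steel funnel out of its stand, carry it upright over the jars and the vessel without disturbing them, and hold its spout about a centimetre above the vessel's open charging port, centred on it and upright. Nothing may touch the vessel or the scale, as that would spoil the weighing; finish while holding the funnel still there, ready for the powder to be poured.

Things in the scene. Friction and masses are not known exactly. Their poses are not given: they have to be found in the camera images.
- tare (a joint): Green mushroom-headed spring plunger (head 40 mm across) on a grey push-button box (72 x 72 mm, 55 mm high) beyond the jars. In m: 0 up, 0.007 fully down on its stop. Goes straight down: 2 N to start, 5 N to reach the stop; springs back when let go. The grey box and the yellow stop box stand side by side, either way round.
- tare_top (a point): Centre of the top of the green plunger's head, 85 mm above the bench when up.
- estop (a joint): Red mushroom-headed stop button (head 40 mm across, top 85 mm above the bench) on a yellow box of the same size. 0 up, 0.007 fully pressed. Must not be pressed.
- estop_top (a point): Centre of the top of the red stop button's head.
- funnel: Stainless powder funnel, 0.13-0.19 kg, hanging upright by its rim (110 mm across) in the stand's ring; 84 mm high to the rim, spout 24 mm outside, 34 mm long. Origin: on its axis at the spout's lower end, z up. Blue handle bar, level, along its -x, from 60 to 136 mm off the axis: 16 mm wide (y), 18 mm high (z 79 to 97 mm). Centre of mass about 8 mm from the axis towards the handle.
- handle_grip (a point): Point to grip on the blue handle, in its middle height: 85 mm from the funnel's axis along -x, 88 mm above the spout's end. Same axes as the funnel.
- spout_end (a point): Centre of the lower end of the funnel's spout (same point as the funnel's origin), 22 mm above the bench at the start.
- stand: Funnel stand fixed to the bench: foot 8 mm thick, ring 100 mm inside, 116 mm outside, its top 100 mm above the bench. Origin on the bench under the ring's centre. A rod, 150 mm high, stands 78 mm from the origin along +x, on the side away from the funnel's handle. The funnel lifts straight up out of the ring.
- scale: Bench scale fixed to the bench, 230 mm (x) by 200 mm (y); aluminium pan, top 45 mm high, and a black display strip along its -x side. Origin on the bench under its centre. The stand and the scale stand left and right of the robot, either way round.
- vessel: Stainless mixing vessel, lid on, loose on the scale's pan: 142 mm across the lid, lid top 118 mm above its base, 2.6 kg, side handles. Origin: centre of its underside, z up. On the lid, the open charging port is 32 mm from the centre along the vessel's +x, a closed black vent cap (26 mm across, 20 mm tall) 36 mm along -x. Turned any way.
- port_mouth (a point): Centre of the mouth of the open charging port: a plain round steel neck, 54 mm outside, 48 mm inside, standing 22 mm above the lid; its mouth is 140 mm above the vessel's base and 185 mm above the bench.
- jar_amber: Amber jar with black cap and paper label, 60 mm across, 120 mm tall, loose, between stand and scale. Origin at the centre of its underside. Leave it alone.
- jar_white: White jar with blue cap, 56 mm across, 100 mm tall, loose. Origin at the centre of its underside. Leave it alone.
- tin: Orange painted tin, 62 mm across, 110 mm tall, loose. Origin at the centre of its underside. Leave it alone.
Not all that is in view belongs to the job. What is shaped like the funnel but pink is not meant.

How it is judged (in metres and radians):
On the way, in this order (a step that is already met when the one before it is completed fails the run):
1. The green plunger is pushed right down to its stop (at least 6 of its 7 mm) while the funnel still hangs in its stand (value of joint tare above 0.006 m and distance of funnel from where it was at the start of the episode below 0.02 m), for 0.1 s.
2. The plunger is let go and springs back up (value of joint tare below 0.001 m), for 0.1 s.
3. The funnel is lifted out of its stand in the fingers, its spout higher than the vessel's port (z of spout_end in the frame of port_mouth above 0.003 m and contact force between the fingers and funnel above 1 N), for 0.1 s.
At the end, for the whole second after the job is handed in: Fingers hold the funnel still: spout end 3 to 22 mm above the port mouth and within 10 mm of its centre, tilt under 8 degrees, touching neither vessel, scale nor stand. Green plunger up, red stop unpressed; vessel moved under 4 mm; jars and tin upright, moved under 15 mm (all of step 3 and horizontal distance between spout_end and port_mouth below 0.01 m and z of spout_end in the frame of port_mouth below 0.022 m and angle between funnel's own z axis and vertical below 0.14 rad and linear speed of funnel below 0.02 m/s and angular speed of funnel below 0.15 rad/s and contact force between funnel and vessel below 0.05 N and contact force between funnel and stand below 0.05 N and contact force between funnel and scale below 0.05 N and distance of vessel from where it was at the start of the episode below 0.004 m and value of joint each of tare, estop below 0.001 m and distance of each of jar_amber, jar_white, tin from where it was at the start of the episode below 0.015 m and angle between each of jar_amber, jar_white, tin's own z axis and vertical below 0.1 rad); the arm keeps its last pose, push and grip.
It fails at once if The funnel or the robot touches the vessel (contact force between any of funnel, the fingers, the arm and vessel above 0.5 N).
It fails at once if The funnel or the robot touches the scale (contact force between any of funnel, the fingers, the arm and scale above 0.5 N).
It fails at once if The red stop button is pressed (value of joint estop above 0.0015 m).
It fails at once if The funnel is tipped over more than 35 degrees (angle between funnel's own z axis and vertical above 0.6 rad).
It fails at once if A jar or the tin is pushed away or tipped (distance of any of jar_amber, jar_white, tin from where it was at the start of the episode above 0.02 m).
It also fails if it takes over 64 s, if anything falls off the work surface, if the arm or the gripper's body presses on something with over 40 N, if the wrist force passes 120 N, or if a joint passes its speed limit or range.

ROBOT

A 6-joint arm with a two-finger parallel gripper is mounted at the origin on the work surface. World frame = base frame: x ahead of the robot, y to its left, z up, the work surface at z = 0. Lengths are in mm, angles in rad, forces in N, time in s.
With the tool pointing down it reaches from about 150 to 775 mm from the base axis. Payload 6.1 kg.
Tool frame: the origin (TCP) lies midway between the tips of the shut fingers; the grasp point (between the pads) lies 19 mm behind it (r.grip_point_offset is the distance from the TCP to the grasp point, in mm); y points along the fingers, z is the direction in which the jaws open and shut, and the axes are right-handed (so a half turn about y gives the same grasp; the last joint's range is limited). The gripper opens to 85 mm and grips with 20 to 120 N. Pads are 22 mm wide; open, the fingers measure 114 mm over their backs; the gripper's body (76 mm by 85 mm) begins 54 mm behind the grasp point. The pads swing forward as they close: fully open they stand 13 mm farther back than shut.
Start: joints at [-1.254, 0.126, -0.04, 1.405, 0, 1.571], TCP at [163.545, -498.86, 231.295] pointing down, gripper open.
Joint ranges: [-2.72, 2.72], [-0.95, 1.95], [-1.27, 1.35], [-1.78, 2.02], [-1.46, 1.47], [-3.14, 3.14]. Speed limits (rad/s): [2.39, 2.39, 3.01, 3.14, 3.14, 3.14].

INTERFACE

Orientations are given as a rotation vector (axis times angle).
In Python, from cell import r gives the robot as it stands.
- The arm moves only by the tool carry_out, never from a script. Its argument "motion" is a list of rows, each a list of 6 numbers: the shift along the tool's x, y, z in mm, then the turn, a rotation vector about the tool's x, y, z in degrees. A call has 1 to 12 rows; each row is the pose to reach, as a shift and turn from the pose commanded when the call began, along the tool's axes at that moment; what a row does not reach only later rows make up. A row lasts 1/8 s, in which the tool goes at most 62.5 mm and 10.7 degrees, less where a joint would pass 70% of its speed; a pose out of reach is approached as far as the arm can. A call with a gripper value outside its range is refused whole. "hand" is the finger opening in mm, from 0 to 85.4, set as the call begins (left out, the last holds). The fingers move at their own pace and stop on an object; "force" is the grip in N (left out, the last holds). Time passes only in rows, so rows that repeat a pose let the fingers close. It gives the time, the measured TCP pose, the force and the opening at its end, in the units of the state.
- r.read_state(): the state, without advancing time (a new reading comes with each control period).
- r.camera(name): name is "scene" or "side" or "wrist"; returns a dict with "color" (480x640x3 uint8, red, green, blue), "K" (3x3 intrinsics, pixels), "R" (3x3) and "t" (3): a world point X has camera coordinates R X + t. Camera axes: x right, y down, z forward; pixel columns grow to the right and rows downward; lengths in mm; the calibration is good to about 2 mm. The wrist camera is an equidistant fisheye: a pixel r from the principal point sees the ray r / f radians off the axis. A picture is of the moment at which its call begins. There is no depth.
- r.sign_off(): hands the job in, once; it reports no verdict.
The state is a dict: "t": time; "joint_positions": joint angles; "qd": joint speeds; "effort": joint torques, N m; "ee_pos": TCP position; "orientation": TCP orientation; "wrist_force": force on the tool from outside, world axes, zero at the start; "moment": the same for the moment, N m; "finger_gap": opening from 0.0 (shut) to 1.0 (fully open).
Only numpy, scipy, OpenCV 4.12 (cv2) and the standard library are available. Lean on these libraries where they do the work, as an engineer would, in place of code of your own. Each camera call takes 0.05 s, during which the arm holds its last target.

## Working session

There is one attempt and no reset: what is moved stays moved. The work goes in short steps, Python scripts to look and compute and a tool call to move; the robot and the scene stay as the last step left them, time stands still between calls to the robot, and variables do not carry over. Pictures are saved under pics/ and viewed, and the job is handed in when it is done.

Besides the shell and the picture viewer there is one more tool, called after "Call:" as name(argument=value, ...) on one line, values as JSON. carry_out: Moves the arm, as the interface text tells. Its arguments: {"type":"object","properties":{"motion":{"type":"array","items":{"type":"array","items":{"type":"number"}}},"hand":{"type":"number"},"force":{"type":"number"}},"required":["motion"]}

```bash
ls; mkdir -p pics
python3 - <<'E'
from cell import r
import cv2,numpy as np
for n in ["scene","side","wrist"]:
    c=r.camera(n); cv2.imwrite(f"pics/{n}0.png",c["color"][:,:,::-1]); print(n,c["K"].tolist(),np.round(c["R"],4).tolist(),c["t"])
print(r.read_state())
E
```

```text
pics
scene [[613.4488751368474, 0.0, 307.11681536730015], [0.0, 613.4488751368474, 230.45437151558932], [0.0, 0.0, 1.0]] [[-0.2428, 0.9699, -0.0194], [0.7522, 0.1756, -0.6351], [-0.6126, -0.1688, -0.7722]] [ 149.03788256 -363.83143732 1758.45489846]
side [[605.5526377470246, 0.0, 321.24925049942595], [0.0, 605.5526377470246, 249.871669106369], [0.0, 0.0, 1.0]] [[-0.9975, -0.0699, 0.0081], [-0.0581, 0.7544, -0.6539], [0.0396, -0.6527, -0.7566]] [ 572.28725453  104.20839511 1340.08490315]
wrist [[371.64829954431775, 0.0, 322.7364359273681], [0.0, 371.64829954431775, 235.62424126669598], [0.0, 0.0, 1.0]] [[0.3133, -0.9497, -0.002], [-0.9095, -0.3007, 0.287], [-0.2731, -0.088, -0.9579]] [-524.37122669  -38.48075386  379.80219797]
{'t': 0.15, 'joint_positions': array([-1.25400361e+00,  1.26266100e-01, -4.03542383e-02,  1.40541348e+00,
        3.33838704e-05,  1.57080343e+00]), 'qd': array([-0.00041339,  0.00019634,  0.00314912,  0.0002872 ,  0.00029639,
       -0.0014896 ]), 'effort': array([-1.82622854e-03, -4.36275172e+01,  3.53149080e+01,  1.34687920e-02,
       -5.38210168e-05,  1.09736553e-05]), 'ee_pos': array([ 163.46027746, -498.5756898 ,  230.70439664]), 'orientation': array([-0.32768244,  2.05168625, -2.04913795]), 'wrist_force': array([ 0.21443031, -0.33061174, -0.38146887]), 'moment': array([ 0.00620336, -0.0353807 ,  0.06114389]), 'finger_gap': 0.9980029759054054}
```

View pics/scene0.png

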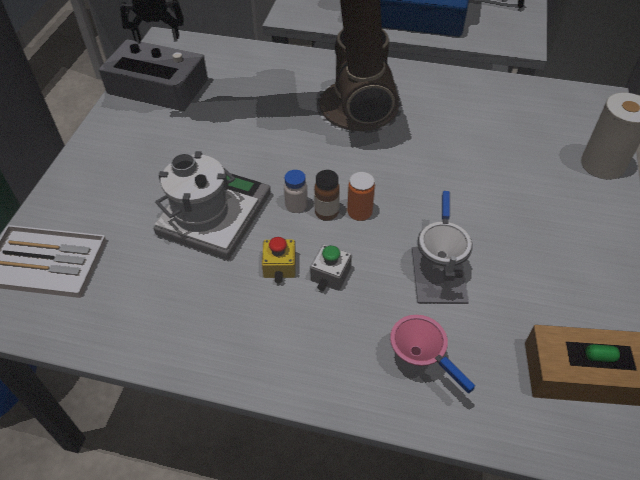

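View pics/side0.png

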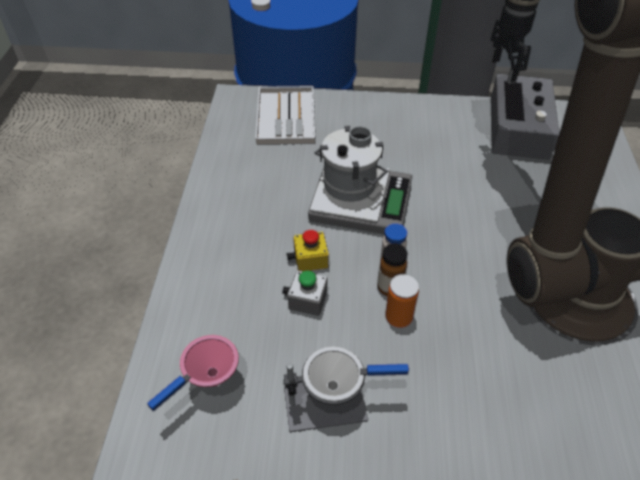

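View pics/wrist0.png

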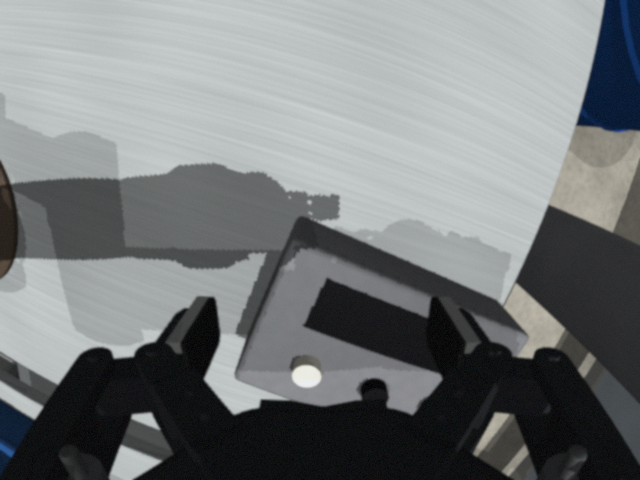

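The scene view shows the robot at the top. The vessel on the scale is at about (195,190), with its port at (183,162). Red stop is at (278,245), green plunger at (332,254), and the funnel at (445,243) with its handle pointing up to (446,195). The pink decoy is at (420,340). Next I'll zoom in and measure.

```bash
cat > h.py <<'E'
import cv2,numpy as np
def ray(c,p):
    d=np.array([(p[0]-c["K"][0,2])/c["K"][0,0],(p[1]-c["K"][1,2])/c["K"][1,1],1.0])
    return -c["R"].T@c["t"], c["R"].T@d
def plane(c,p,z):
    o,d=ray(c,p); return o+d*(z-o[2])/d[2]
def proj(c,X):
    q=c["R"]@np.asarray(X,float)+c["t"]; q=c["K"]@q; return q[:2]/q[2]
def tri(rs):
    A=np.zeros((3,3));b=np.zeros(3)
    for o,d in rs:
        d=d/np.linalg.norm(d);M=np.eye(3)-np.outer(d,d);A+=M;b+=M@o
    X=np.linalg.solve(A,b)
    res=[np.linalg.norm(np.cross(X-o,d/np.linalg.norm(d))) for o,d in rs]
    return X,res
E
python3 - <<'E'
from cell import r
from h import *
for n,boxes in {"scene":[(140,130,100),(400,170,100),(250,220,110)],"side":[(300,110,100),(280,330,140),(270,210,110)]}.items():
    c=r.camera(n); im=c["color"][:,:,::-1].copy()
    np.savez(f"{n}.npz",**c)
    tiles=[cv2.resize(im[y:y+s,x:x+s],(266,266) if 0 else (400,400),interpolation=cv2.INTER_CUBIC) for x,y,s in boxes]
    cv2.imwrite(f"pics/{n}z.png",np.hstack(tiles[:2])); cv2.imwrite(f"pics/{n}z2.png",tiles[2])
    hsv=cv2.cvtColor(im,cv2.COLOR_BGR2HSV)
    for nm,lo,hi in [("green",(45,120,50),(80,255,255)),("red",(0,190,60),(4,255,255)),("red2",(174,170,60),(180,255,255)),("blue",(105,150,60),(125,255,255))]:
        m=cv2.inRange(hsv,lo,hi); k,l,s,ce=cv2.connectedComponentsWithStats(m)
        for i in range(1,k):
            if s[i,4]>30: print(n,nm,s[i],ce[i].round(1))
E
```

```text
scene green [323 246  17  14 181] [330.6 252.4]
scene green [586 344  34  17 468] [602.7 352.3]
scene blue [399   0  69   9 345] [441.    2.5]
scene blue [285 170  20  15 229] [294.5 176.9]
scene blue [443 191   6  25 148] [445.5 203.2]
scene blue [440 357  34  35 339] [457.3 374.2]
side green [387 190  15  25 281] [394.3 201.7]
side green [300 270  15  17 204] [307.1 278.3]
side red [304 231  14  13 138] [310.4 236.8]
side blue [ 229    0  129   89 9562] [292.2  42. ]
side blue [385 224  21  19 321] [395.2 233.1]
side blue [367 365  41   9 327] [387.3 369.1]
side blue [149 377  36  32 340] [166.  392.6]
```

View pics/scenez.png

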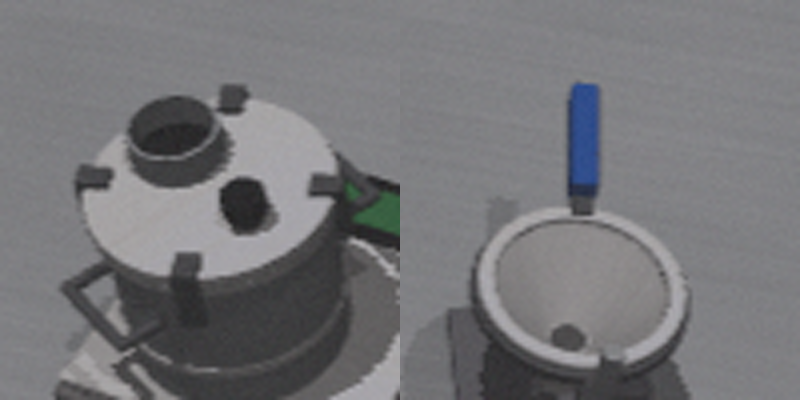

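View pics/sidez.png

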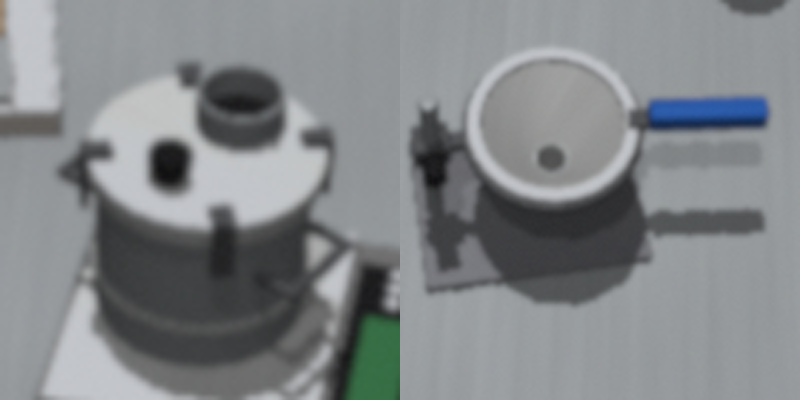

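View pics/scenez2.png

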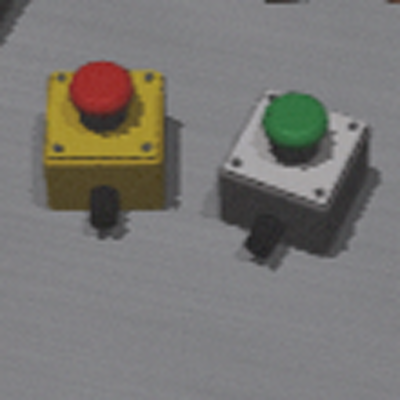

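View pics/sidez2.png

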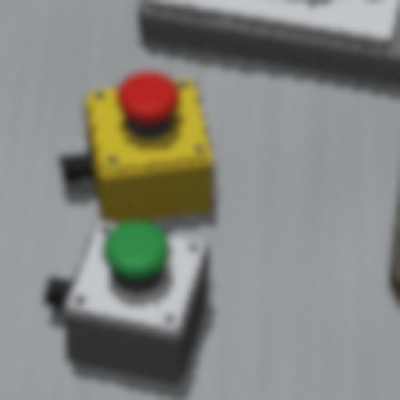

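Run:
```python
from h import *
S=dict(np.load("scene.npz"));D=dict(np.load("side.npz"))
def both(n,a,b,z):
    X,res=tri([ray(S,a),ray(D,b)])
    print(n,"scene",plane(S,a,z).round(1)[:2],"side",plane(D,b,z).round(1)[:2],"tri",X.round(1),np.round(res,1))
both("port",(183,161.75),(360.4,133.2),185)
both("rim",(445.5,241.2),(333.5,374.1),106)
both("handlemid",(445.5,203.2),(387.3,369.1),112)
# handle ends (outer end top, inner end top)
both("h_in",(445.6,216.3),(367.5,369.5),112)
both("h_out",(446.2,191.5),(408,368.7),112)
both("green",(330.8,252),(307.1,278),82)
both("red",(275.3+.0,241.5),(310.8,236),82)
for n,im in(("scene",S),("side",D)):
    pass
both("amber",(327,179.5),(395,254),120)
both("white",(294.5,177.5),(395,233),100)
both("tin",(361.5,181),(404.5,286),110)
both("vent",(201,180),(342.7,150),183)
both("rodtop",(452,262),(290.5,369),150)
```

```text
port scene [ 509.4 -305.1] side [ 504.5 -300.7] tri [ 504.3 -308.1  179.3] [0.2 0.2]
rim scene [536.9 285.1] side [532.  291.4] tri [531.6 286.3  98.6] [1. 1.]
handlemid scene [434.1 273.5] side [435.8 277.4] tri [434.6 274.9 110.7] [1.8 1.8]
h_in scene [472.4 277.7] side [471.4 280.9] tri [470.8 278.5 109.3] [0.9 0.9]
h_out scene [398.2 271.4] side [398.5 273.8] tri [397.8 272.1 110.6] [0.9 0.9]
green scene [602.5  51.2] side [600.  57.] tri [599.7  51.5  76.7] [1.4 1.4]
red scene [602.  -72.9] side [601.9 -61.4] tri [600.7 -71.6  75.6] [3.8 3.8]
amber scene [429.5   3.1] side [420.2   9.6] tri [419.2   0.7 109.4] [0.2 0.2]
white scene [421.2 -76.7] side [417.5 -68.2] tri [415.7 -77.5  92.2] [1.7 1.7]
tin scene [406.8  79.3] side [400.9  84.4] tri [399.8  78.5 102.6] [0.2 0.2]
vent scene [ 551.6 -247.5] side [ 543.  -239.2] tri [ 543.  -252.2  172.8] [0.4 0.4]
rodtop scene [623. 300.] side [606.4 311.7] tri [608.2 301.4 131.3] [0.3 0.3]
```

```bash
cat >> h.py <<'E'
from scipy.spatial.transform import Rotation as Ro
def Rt(jaw_deg):  # tool y down, tool z at yaw jaw_deg
    a=np.radians(jaw_deg); z=np.array([np.cos(a),np.sin(a),0]); y=np.array([0,0,-1.]); return np.column_stack([np.cross(y,z),y,z])
def rel(p0,R0,p1,R1):
    d=R0.T@(np.asarray(p1,float)-p0); w=Ro.from_matrix(R0.T@R1).as_rotvec(degrees=True); return d.round(1),w.round(2)
E
python3 - <<'E'
from cell import r
from h import *
s=r.read_state(); R=Ro.from_rotvec(s["orientation"]).as_matrix(); print(R.round(3), s["ee_pos"])
print("jaw yaw",np.degrees(np.arctan2(R[1,2],R[0,2])))
c=r.camera("wrist"); C=-c["R"].T@c["t"]; print("cam in tool",R.T@(C-s["ee_pos"]), "cam axes in tool", (R.T@c["R"].T).round(3))
for yaw in (0,180,90,-90): print(yaw,rel(s["ee_pos"],R,[601,54,250],Rt(yaw)))
E
```

```text
[[-0.95  -0.     0.312]
 [-0.312  0.001 -0.95 ]
 [ 0.    -1.    -0.001]] [ 163.49235723 -498.6994859   230.92533903]
jaw yaw -71.84899474988487
cam in tool [ -73.09184543 -143.19482077    0.15656612] cam axes in tool [[-0.002  0.958  0.287]
 [ 0.001 -0.287  0.958]
 [ 1.     0.002 -0.   ]]
0 (array([-587.9,  -18.8, -388.9]), array([ 4.000e-02, -7.185e+01, -3.000e-02]))
180 (array([-587.9,  -18.8, -388.9]), array([3.0000e-02, 1.0815e+02, 4.0000e-02]))
90 (array([-587.9,  -18.8, -388.9]), array([ 1.0000e-02, -1.6185e+02, -6.0000e-02]))
-90 (array([-587.9,  -18.8, -388.9]), array([4.000e-02, 1.815e+01, 1.000e-02]))
```

Call:
carry_out(motion=[[-49,0,-32.4,0,-6,0],[-98,0,-64.8,0,-12,0],[-147,0,-97.2,0,-18,0],[-196,0,-129.6,0,-24,0],[-245,0,-162,0,-30,0],[-294,0,-194.4,0,-36,0],[-343,0,-226.8,0,-42,0],[-392,0,-259.2,0,-48,0],[-441,0,-291.6,0,-54,0],[-490,0,-324,0,-60,0],[-539,0,-356.4,0,-66,0],[-588,0,-389,0,-71.8,0]], hand=0)

```text
t: 1.8
ee_pos: [602.1, 55.7, 231.3]
orientation: [-1.21, 1.207, -1.207]
wrist_force: [0.6, -1.5, 0.5]
finger_gap: 0.0
```

Run:
```python
from cell import r
from h import *
s=r.read_state(); R=Ro.from_rotvec(s["orientation"]).as_matrix(); print(s, R.round(3))
for n in("wrist","side"):
    c=r.camera(n); im=c["color"][:,:,::-1]; cv2.imwrite(f"pics/{n}1.png",im)
```

```text
{'t': 1.8, 'joint_positions': array([ 9.23581047e-02,  2.79823619e-01,  1.50263267e-01,  1.44099666e+00,
       -2.09987711e-04,  1.66035472e+00]), 'qd': array([ 0.59868123,  0.61212207,  0.78325464,  0.1671135 , -0.00238095,
       -0.20246297]), 'effort': array([-1.46015257e+00, -5.75089931e+01,  3.15112245e+01, -3.15448456e-02,
        1.57451355e-01,  2.29632519e-01]), 'ee_pos': array([602.10335593,  55.7054648 , 231.25828568]), 'orientation': array([-1.21047039,  1.20685956, -1.20739722]), 'wrist_force': array([ 0.60198454, -1.48887077,  0.50260704]), 'moment': array([-0.01173369, -0.049646  , -0.03009115]), 'finger_gap': 0.0002294303033777642} [[ 0.003  0.     1.   ]
 [-1.    -0.     0.003]
 [ 0.    -1.     0.   ]]
```

View pics/wrist1.png

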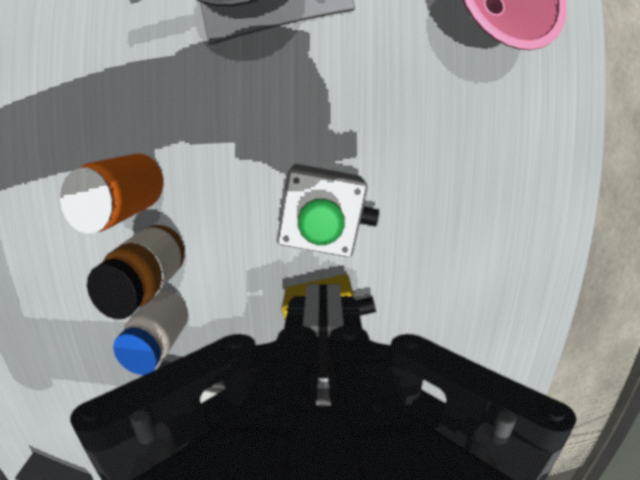

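View pics/side1.png

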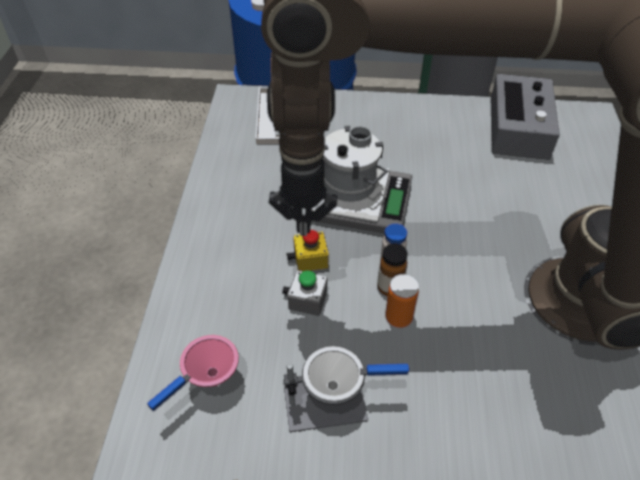

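The wrist view shows the green plunger at (321,221), with the closed fingers at (323,300) pointing down between the two boxes. I'll measure all the heads in this fisheye image.

```bash
cat >> h.py <<'E'
def fray(c,p):
    f=c["K"][0,0]; v=np.array([p[0]-c["K"][0,2],p[1]-c["K"][1,2]]); q=np.linalg.norm(v); th=q/f
    d=np.array([*(v/max(q,1e-9)*np.sin(th)),np.cos(th)]); return -c["R"].T@c["t"], c["R"].T@d
def fplane(c,p,z):
    o,d=fray(c,p); return (o+d*(z-o[2])/d[2]).round(1)
def state():
    from cell import r
    s=r.read_state(); return s["ee_pos"],Ro.from_rotvec(s["orientation"]).as_matrix(),s
E
python3 - <<'E'
from cell import r
from h import *
c=r.camera("wrist"); im=c["color"][:,:,::-1].copy(); hsv=cv2.cvtColor(im,cv2.COLOR_BGR2HSV)
m=cv2.inRange(hsv,(45,120,50),(80,255,255)); k,l,s,ce=cv2.connectedComponentsWithStats(m)
for i in range(1,k):
    if s[i,4]>100: print(s[i],ce[i], fplane(c,ce[i],84))
for n,p,z in [("white",(137,351),100),("amber",(117,289),120),("tin",(88,199),110)]: print(n,fplane(c,p,z))
p,R,st=state(); print(p,st["qd"].round(3))
E
```

```text
[ 297  203   45   45 1607] [319.11574362 225.18730554] [600.7  53.8  84. ]
white [424.3 -68.4 100. ]
amber [431.3   7.7 120. ]
tin [408.6  83.  110. ]
[602.08206408  56.23435195 229.76917606] [-0.045 -0.046 -0.035  0.015 -0.01   0.004]
```

Call:
carry_out(motion=[[0,40,0,0,0,0],[0,85,0,0,0,0],[0,120,0,0,0,0],[0,135,0,0,0,0],[0,141,0,0,0,0],[0,145,0,0,0,0],[0,148,0,0,0,0],[0,150,0,0,0,0],[0,151,0,0,0,0],[0,151,0,0,0,0]])

```text
t: 3.2
ee_pos: [601.8, 53.9, 81.0]
orientation: [-1.208, 1.208, -1.211]
wrist_force: [0.7, -1.9, 3.1]
finger_gap: 0.002
```

Call:
carry_out(motion=[[0,2,0,0,0,0],[0,3,0,0,0,0],[0,4,0,0,0,0],[0,4.5,0,0,0,0],[0,4.5,0,0,0,0],[0,4.5,0,0,0,0]])

```text
t: 3.95
ee_pos: [602.0, 54.0, 77.9]
orientation: [-1.206, 1.208, -1.211]
wrist_force: [-1.8, -1.2, 13.7]
finger_gap: -0.001
```

Call:
carry_out(motion=[[0,0.5,0,0,0,0],[0,0.5,0,0,0,0],[0,0.5,0,0,0,0],[0,-10,0,0,0,0],[0,-30,0,0,0,0],[0,-70,0,0,0,0],[0,-110,0,0,0,0],[0,-150,0,0,0,0],[0,-150,0,0,0,0]])

```text
t: 5.08
ee_pos: [601.8, 54.3, 228.6]
orientation: [-1.206, 1.207, -1.211]
wrist_force: [-0.2, -1.2, 0.1]
finger_gap: 0.002
```

Run:
```python
from cell import r
from h import *
p,R,st=state(); print(p,st["wrist_force"])
c=r.camera("wrist"); im=c["color"][:,:,::-1].copy(); hsv=cv2.cvtColor(im,cv2.COLOR_BGR2HSV)
m=cv2.inRange(hsv,(45,120,50),(80,255,255)); k,l,s,ce=cv2.connectedComponentsWithStats(m)
for i in range(1,k):
    if s[i,4]>100: print(s[i],ce[i], fplane(c,ce[i],84))
for z in (240,):
    print(rel(p,R,[430,276,z],Rt(96.5)))
```

```text
[601.84212247  54.28439661 228.57009114] [-0.20606277 -1.2319006   0.05490912]
[ 298  199   46   45 1635] [320.33211009 220.78899083] [600.6  53.6  84. ]
(array([-221.6,  -11.9, -171.9]), array([ -0.19, -96.54,   0.14]))
```

Call:
carry_out(motion=[[-20,-1,-16,0,-9,0],[-42,-2,-32,0,-18,0],[-64,-3,-48,0,-27,0],[-86,-4,-64,0,-36,0],[-108,-5,-80,0,-46,0],[-130,-6,-98,0,-56,0],[-152,-7,-116,0,-66,0],[-174,-8,-134,0,-76,0],[-196,-9,-150,0,-86,0],[-212,-9,-160,0,-93,0],[-222,-9,-167,0,-96.5,0],[-222,-9,-167,0,-96.5,0]], hand=60)

```text
t: 6.62
ee_pos: [433.6, 276.2, 233.7]
orientation: [-1.57, -0.087, 0.09]
wrist_force: [0.5, -0.1, 0.4]
finger_gap: 0.699
```

Run:
```python
from cell import r
from h import *
p,R,st=state(); print(p,R.round(3),st["joint_positions"].round(2),st["finger_gap"])
c=r.camera("wrist"); np.savez("w2.npz",**c);im=c["color"][:,:,::-1].copy(); cv2.imwrite("pics/wrist2.png",im)
hsv=cv2.cvtColor(im,cv2.COLOR_BGR2HSV)
m=cv2.inRange(hsv,(105,120,50),(125,255,255)); k,l,s,ce=cv2.connectedComponentsWithStats(m)
for i in range(1,k):
    if s[i,4]>60: print(s[i],ce[i], fplane(c,ce[i],119))
```

```text
[433.57393932 276.21013815 233.7089955 ] [[ 0.994 -0.002 -0.113]
 [ 0.113 -0.001  0.994]
 [-0.002 -1.    -0.001]] [ 0.57  0.11 -0.06  1.41 -0.    0.45] 0.6985627819480024
[  0 152   8  42 186] [  2.03763441 170.25806452] [408.7 -26.8 119. ]
[ 310  180   23  101 2095] [321.17995227 231.03150358] [434.2 275.2 119. ]
```

View pics/wrist2.png

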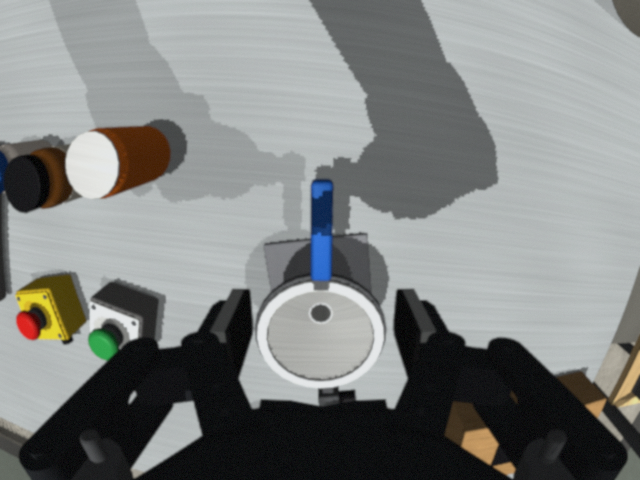

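The wrist view shows the blue handle running from (322,180) to (321,280) and the funnel rim centred at about (321,331), lying symmetrically between the open fingers.

Run:
```python
from h import *
c=dict(np.load("w2.npz")); im=c["color"][:,:,::-1].copy(); hsv=cv2.cvtColor(im,cv2.COLOR_BGR2HSV)
m=cv2.inRange(hsv,(105,120,50),(125,255,255)); m[:,:200]=0
pts=[]
for v in (190,210,230,250,270):
    u=np.where(m[v])[0]; X=fplane(c,((u[0]+u[-1])/2,v),119); pts.append(X[:2]); print(v,u[0],u[-1],X)
print("ends",fplane(c,(322,180),119),fplane(c,(321,281),119))
pts=np.array(pts); print("handle yaw",np.degrees(np.arctan2(*(pts[-1]-pts[0])[::-1])))
# rim outer: bright ring
w=cv2.inRange(hsv,(0,0,215),(180,40,255)); k,l,s,ce=cv2.connectedComponentsWithStats(w)
for i in range(1,k):
    if s[i,4]>300: print(s[i],ce[i])
print("rim", fplane(c,(321,331),106)); print("spout hole",fplane(c,(320.5,313),50),fplane(c,(320.5,313),56))
for u,v in((257,332),(385,332),(321,388),(321,277)): print(fplane(c,(u,v),106))
```

```text
190 312 332 [404.4 272.4 119. ]
210 312 331 [418.8 273.7 119. ]
230 312 330 [433.5 275.  119. ]
250 310 332 [448.6 276.7 119. ]
270 310 331 [464.4 278.1 119. ]
ends [397.3 271.6 119. ] [473.3 279.5 119. ]
handle yaw 5.426812498572863
[  67  133   50   65 2572] [ 91.65357698 164.73094868]
[ 258  283  125  105 2382] [320.06381192 333.72544081]
[ 90 305  48  34 552] [110.98007246 319.32971014]
rim [525.  285.3 106. ]
spout hole [538. 286.  50.] [534.8 285.7  56. ]
[533.3 231.1 106. ]
[520.7 339.8 106. ]
[588.  292.4 106. ]
[475.5 279.7 106. ]
```

Call:
carry_out(motion=[[8,20,-0.5,0,0.4,0],[14.5,50,-1,0,0.8,0],[14.5,85,-1,0,0.8,0],[14.5,115,-1,0,0.8,0],[14.5,132,-1,0,0.8,0],[14.5,142,-1,0,0.8,0],[14.5,142,-1,0,0.8,0],[14.5,142,-1,0,0.8,0]], hand=50)

```text
t: 7.68
ee_pos: [449.4, 277.1, 93.9]
orientation: [-1.569, -0.078, 0.076]
wrist_force: [-0.4, -0.1, 0.4]
finger_gap: 0.587
```

Run:
```python
from cell import r
from h import *
p,R,st=state(); print(p,st["wrist_force"],r.grip_point_offset)
c=r.camera("wrist"); im=c["color"][:,:,::-1].copy(); cv2.imwrite("pics/wrist3.png",im)
c=r.camera("side"); im=c["color"][:,:,::-1].copy(); cv2.imwrite("pics/side3.png",cv2.resize(im[270:470,230:480],(750,600)))
```

```text
[449.44350102 277.05842335  93.85271251] [-0.39989174 -0.05747918  0.44883622] 18.700000000000003
```

View pics/wrist3.png

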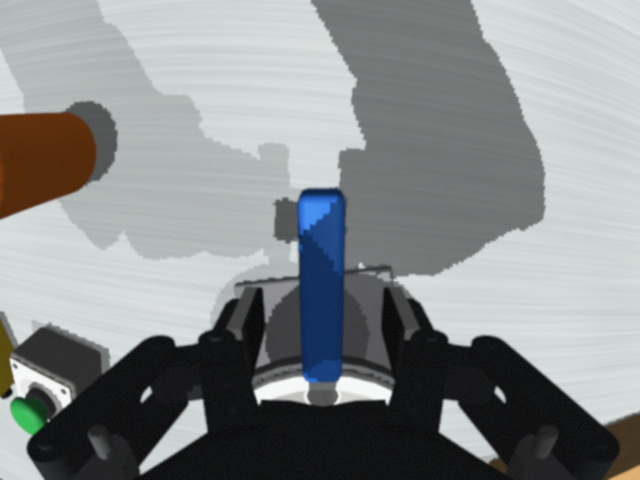

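View pics/side3.png

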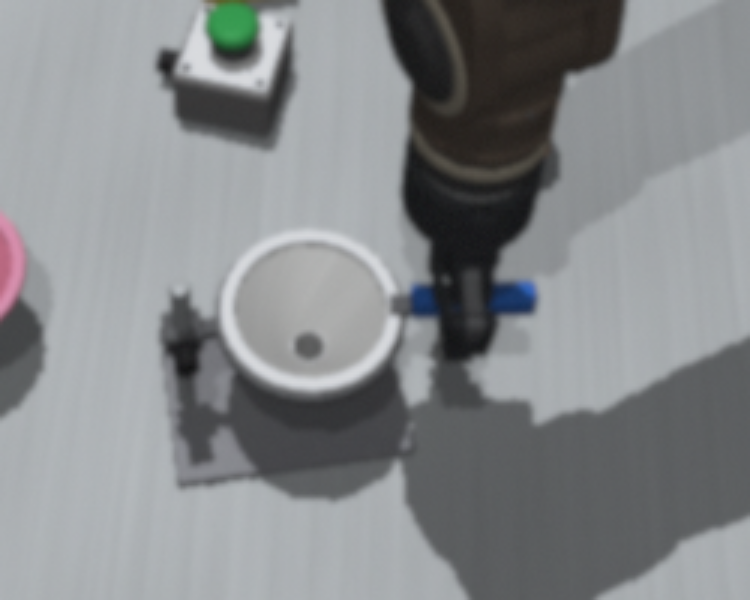

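Call:
carry_out(motion=[[0,2,0,0,0,0],[0,2,0,0,0,0],[0,2,0,0,0,0],[0,2,0,0,0,0],[0,2,0,0,0,0],[0,2,0,0,0,0]], hand=0, force=85)

```text
t: 8.52
ee_pos: [448.8, 276.8, 91.0]
orientation: [-1.569, -0.078, 0.077]
wrist_force: [-3.1, -1.3, 4.7]
finger_gap: 0.171
```

Call:
carry_out(motion=[[0,0,0,0,0,0],[0,-3,0,0,0,0],[0,-8,0,0,0,0],[0,-16,0,0,0,0],[0,-26,0,0,0,0],[0,-38,0,0,0,0],[0,-50,0,0,0,0],[0,-62,0,0,0,0],[0,-72,0,0,0,0],[0,-78,0,0,0,0],[0,-80,0,0,0,0],[0,-80,0,0,0,0]])

```text
t: 10.02
ee_pos: [448.7, 276.7, 170.6]
orientation: [-1.57, -0.077, 0.078]
wrist_force: [0.4, -0.2, -1.9]
finger_gap: 0.168
```

Run:
```python
from cell import r
from h import *
p,R,st=state(); print(p,R.round(3),st["wrist_force"],st["moment"],st["finger_gap"])
c=r.camera("wrist"); im=c["color"][:,:,::-1].copy(); cv2.imwrite("pics/wrist4.png",im)
c=r.camera("side"); im=c["color"][:,:,::-1].copy(); cv2.imwrite("pics/side4.png",cv2.resize(im[220:460,200:500],(750,600)))
```

```text
[448.7454241  276.65990711 170.63146815] [[ 0.995 -0.    -0.098]
 [ 0.098 -0.     0.995]
 [-0.    -1.    -0.   ]] [ 0.39883047 -0.17925056 -1.92836246] [-0.06857511  0.16036947 -0.05683951] 0.16786380755189384
```

View pics/wrist4.png

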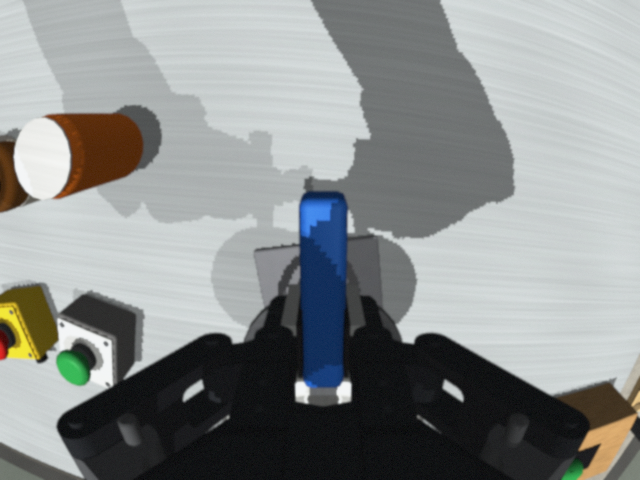

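View pics/side4.png

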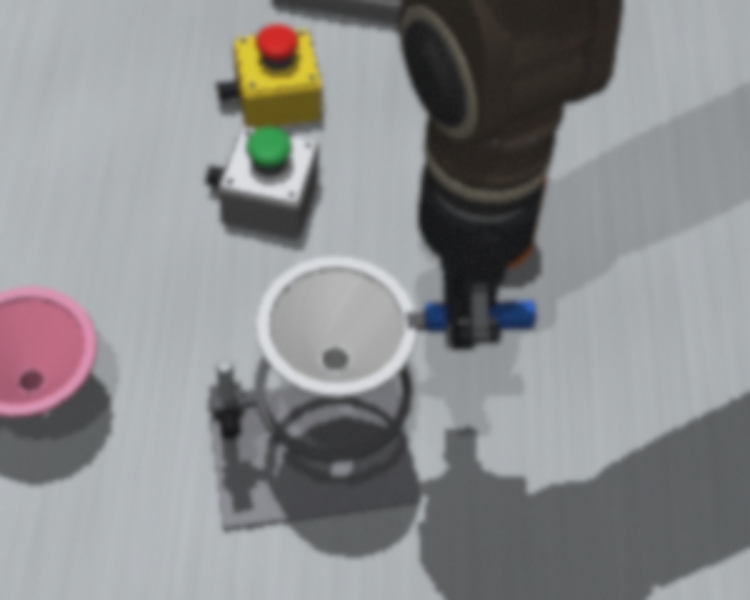

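Call:
carry_out(motion=[[0,-8,0,0,0,0],[0,-24,0,0,0,0],[0,-44,0,0,0,0],[0,-66,0,0,0,0],[0,-88,-3,0,0,0],[-1,-106,-10,0,0,0],[-3,-118,-22,0,0,0],[-6,-123,-38,0,0,0],[-9,-124,-58,0,0,0],[-12,-124,-80,0,0,0],[-15,-124,-104,0,0,0],[-19,-124,-128,0,0,0]])

```text
t: 11.62
ee_pos: [441.9, 145.5, 294.1]
orientation: [-1.57, -0.076, 0.078]
wrist_force: [0.7, 0.2, -2.2]
finger_gap: 0.17
```

Call:
carry_out(motion=[[-4,0,-25,0,0,0],[-8,0,-51,0,0,0],[-12,0,-78,0,0,0],[-17,0,-106,0,0,0],[-22,0,-136,0,0,0],[-27,0,-166,0,0,0],[-32,0,-196,0,0,0],[-37,0,-226,0,0,0],[-42,0,-255,0,0,0],[-46,0,-281,0,0,0],[-49,0,-303,0,0,0],[-51,0,-319,0,0,0]])

```text
t: 13.12
ee_pos: [422.0, -176.4, 294.3]
orientation: [-1.569, -0.075, 0.077]
wrist_force: [-0.7, -0.3, -2.1]
finger_gap: 0.171
```

Call:
carry_out(motion=[[-1,0,-10,0,0,0],[-2,0,-17,0,0,0],[-2,0,-20,0,0,0],[-2,0,-20,0,0,0],[-2,0,-20,0,0,0]])

```text
t: 13.75
ee_pos: [423.2, -194.7, 294.8]
orientation: [-1.569, -0.078, 0.078]
wrist_force: [0.4, 0.1, -1.9]
finger_gap: 0.174
```

Run:
```python
from cell import r
from h import *
p,R,st=state(); print(p,R.round(3),st["wrist_force"],st["joint_positions"].round(2),st["finger_gap"])
c=r.camera("wrist"); np.savez("w5.npz",**c); im=c["color"][:,:,::-1].copy(); cv2.imwrite("pics/wrist5.png",im)
c=r.camera("side"); im=c["color"][:,:,::-1].copy(); cv2.imwrite("pics/side5.png",im)
c=r.camera("scene"); im=c["color"][:,:,::-1].copy(); cv2.imwrite("pics/scene5.png",im)
```

```text
[ 423.22884539 -194.71879037  294.84128948] [[ 0.995  0.    -0.099]
 [ 0.099  0.     0.995]
 [ 0.    -1.     0.   ]] [ 0.39918952  0.0520218  -1.86258771] [-0.43  0.02 -0.01  1.54  0.   -0.53] 0.17393622545319823
```

View pics/wrist5.png

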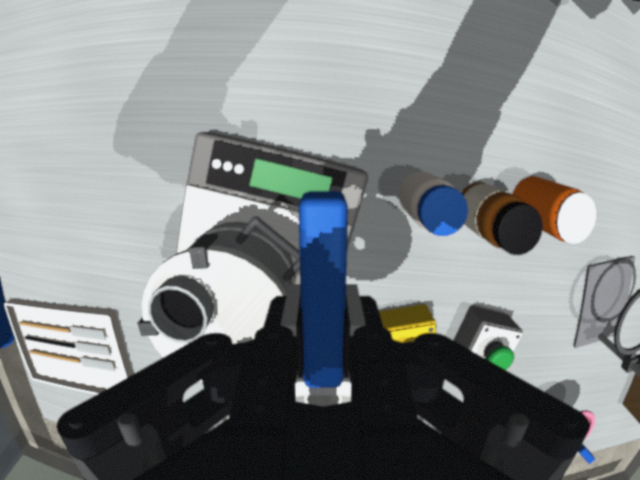

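View pics/side5.png

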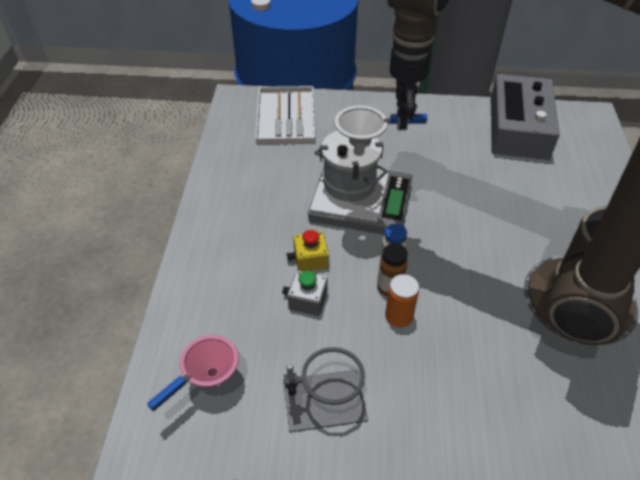

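View pics/scene5.png

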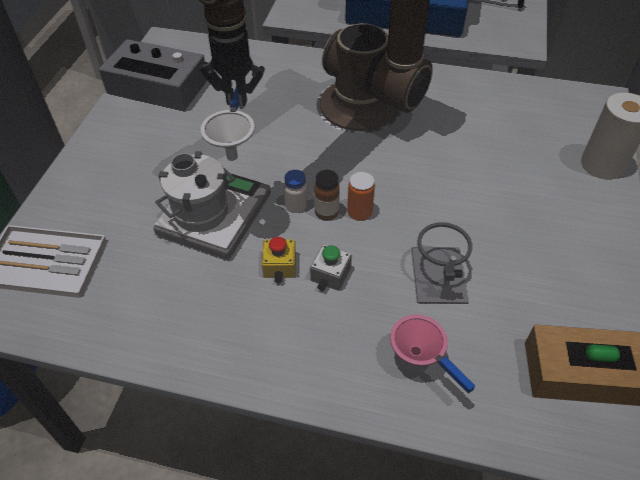

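The funnel hangs upright in the fingers, and the stand is empty. The jars and vessel haven't been disturbed. The port mouth shows in the wrist view at about (180,307), so I'll zoom in to measure it.

Run:
```python
from h import *
im=cv2.imread("pics/wrist5.png"); a=cv2.resize(im[255:355,130:230],(400,400),interpolation=cv2.INTER_CUBIC)
b=cv2.imread("pics/scene5.png"); b=cv2.resize(b[90:190,160:260],(400,400),interpolation=cv2.INTER_CUBIC)
cv2.imwrite("pics/z5.png",np.hstack([a,b]))
```

```text
(no output)
```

View pics/z5.png

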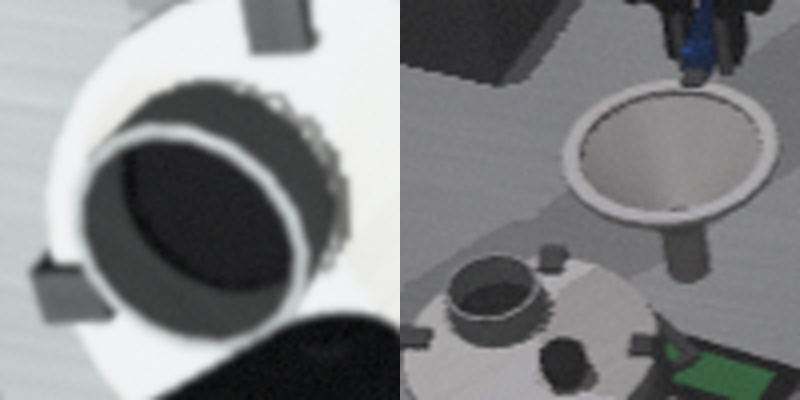

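Run:
```python
from h import *
c=dict(np.load("w5.npz"))
P=[(82,205),(110,147),(165,128),(225,150),(275,195),(303,255),(296,305),(205,337),(145,310),(103,265)]
X=np.array([fplane(c,(130+(u+.5)/4-.5,255+(v+.5)/4-.5),185)[:2] for u,v in P])
A=np.c_[2*X,np.ones(len(X))]; s=np.linalg.lstsq(A,(X**2).sum(1),rcond=None)[0]
rad=np.sqrt(s[2]+s[:2]@s[:2]); print("port",s[:2],rad,(np.linalg.norm(X-s[:2],axis=1)-rad).round(1))
# spout / port in scene view, relative
S=dict(np.load("scene.npz"))
f=lambda u,v:(160+u/4,90+v/4)
tcp=np.array([423.2,-194.7,294.8])
print("expected spout", 423.2+83.7, -194.7+8.4, 294.8-69)
print("spout scene @226", plane(S,f(288,272),226)[:2], "rim @310",plane(S,f(270,150),309)[:2])
print("port scene", plane(S,f(92,287),185)[:2])
print(proj(S,[506.9,-186.3,225.8]),f(288,272))
```

```text
port [ 504.50388249 -305.71356417] 24.16872989943502 [ 0.8  0.7  0.6 -1.1 -1.2  0.2  1.5 -0.  -0.9 -0.7]
expected spout 506.9 -186.29999999999998 225.8
spout scene @226 [ 513.45038499 -184.81595553] rim @310 [ 511.65749845 -185.02022699]
port scene [ 509.38639623 -305.12521325]
[232.32715449 155.86636068] (232.0, 158.0)
```

Call:
carry_out(motion=[[-1,0,-6,0,0,0],[-3,0,-20,0,0,0],[-5,0,-38,0,0,0],[-7,0,-58,0,0,0],[-10,0,-78,0,0,0],[-12,0,-96,0,0,0],[-14,0,-109,0,0,0],[-15,0,-116,0,0,0],[-15,0,-119,0,0,0],[-15,0,-119,0,0,0],[-15,0,-119,0,0,0],[-15,0,-119,0,0,0]])

```text
t: 15.4
ee_pos: [420.0, -314.6, 295.0]
orientation: [-1.57, -0.078, 0.078]
wrist_force: [-0.4, -0.1, -2.0]
finger_gap: 0.173
```

```bash
cat > look.py <<'E'
import sys
from cell import r
from h import *
n=sys.argv[1]
p,R,st=state(); print(p,R.round(3).tolist(),st["wrist_force"],st["finger_gap"],st["t"])
ims=[]
for k,(x,y) in {"scene":(130,95),"side":(300,60)}.items():
    c=r.camera(k); b=c["color"][:,:,::-1].copy(); cv2.imwrite(f"pics/{k}{n}.png",b); ims.append(cv2.resize(b[y:y+110,x:x+110],(400,400),interpolation=cv2.INTER_CUBIC))
cv2.imwrite(f"pics/z{n}.png",np.hstack(ims))
E
python3 look.py 6
```

```text
[ 420.00179523 -314.63098622  294.95323259] [[0.995, 0.0, -0.099], [0.099, -0.0, 0.995], [0.0, -1.0, -0.0]] [-0.3895351  -0.13737103 -1.98370275] 0.172696069345612 15.4
```

View pics/z6.png

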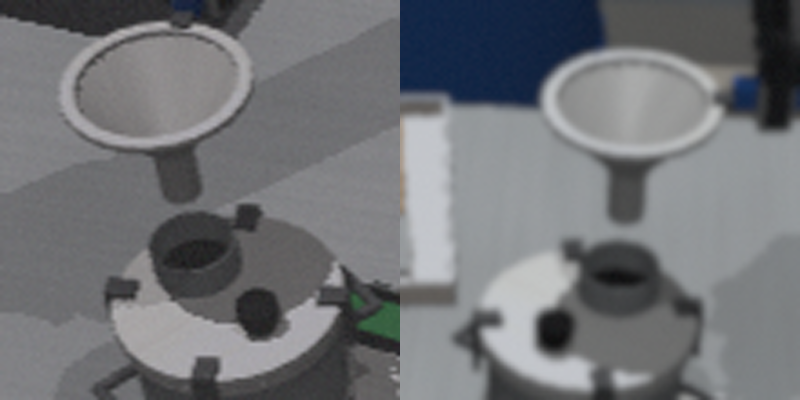

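Run:
```python
from h import *
S=dict(np.load("scene.npz"));D=dict(np.load("side.npz"))
k=110/400
fs=lambda u,v:(130+u*k,95+v*k); fd=lambda u,v:(300+(u-400)*k,60+v*k)
a,ra=tri([ray(S,fs(183,193)),ray(D,fd(627,214))]); b,rb=tri([ray(S,fs(194.5,241)),ray(D,fd(620.5,265))])
print(a,ra,b,rb,a-b)
```

```text
[ 502.3688845  -307.9271872   219.88225854] [np.float64(0.7651321894663253), np.float64(0.7651321894663412)] [ 503.8975372  -306.91748069  180.97519413] [np.float64(0.08260120153401201), np.float64(0.08260120153421392)] [-1.5286527  -1.00970651 38.90706441]
```

Call:
carry_out(motion=[[0,3,0,0,0,0],[0.5,8,0,0,0,0],[1,14,0.5,0,0,0],[1,20,0.5,0,0,0],[1,24,0.5,0,0,0],[1,27,0.5,0,0,0],[1,28,0.5,0,0,0],[1,28,0.5,0,0,0],[1,28,0.5,0,0,0],[1,28,0.5,0,0,0]])

```text
t: 16.75
ee_pos: [420.9, -314.4, 267.0]
orientation: [-1.57, -0.078, 0.077]
wrist_force: [-0.0, 0.5, -1.8]
finger_gap: 0.166
```

```bash
python3 look.py 7
```

```text
[ 420.93368452 -314.42738597  266.95436207] [[0.995, 0.0, -0.098], [0.098, -0.0, 0.995], [0.0, -1.0, -0.0]] [-0.0416366   0.5429742  -1.83514786] 0.16608029611697067 16.75
```

View pics/z7.png

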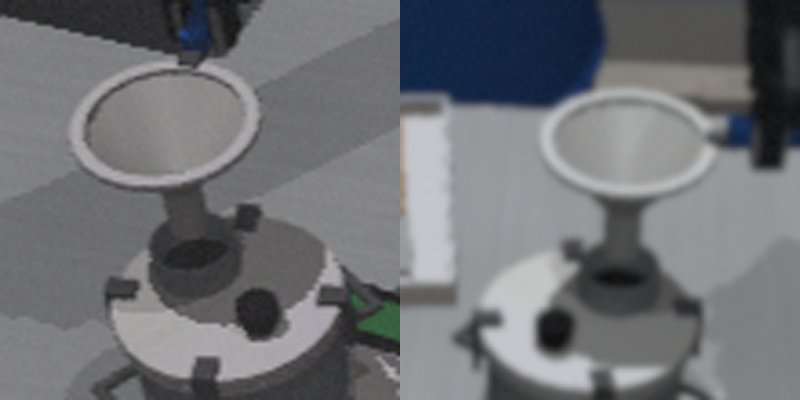

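View pics/scene7.png

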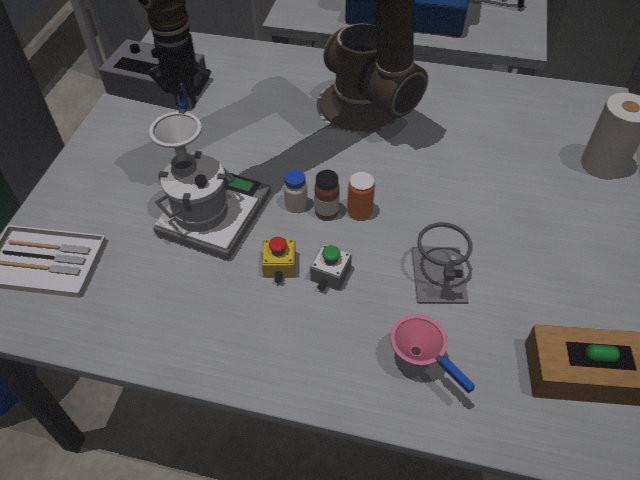

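Run:
```python
from h import *
o=[]
for k,(x,y) in {"scene":(160,130),"side":(335,100)}.items():
    b=cv2.imread(f"pics/{k}7.png")[y:y+50,x:x+50]; b=cv2.resize(b,(400,400),interpolation=cv2.INTER_CUBIC); o.append(np.clip(255*(b/255.)**.6*1.2,0,255).astype(np.uint8))
cv2.imwrite("pics/z8.png",np.hstack(o))
```

```text
(no output)
```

View pics/z8.png

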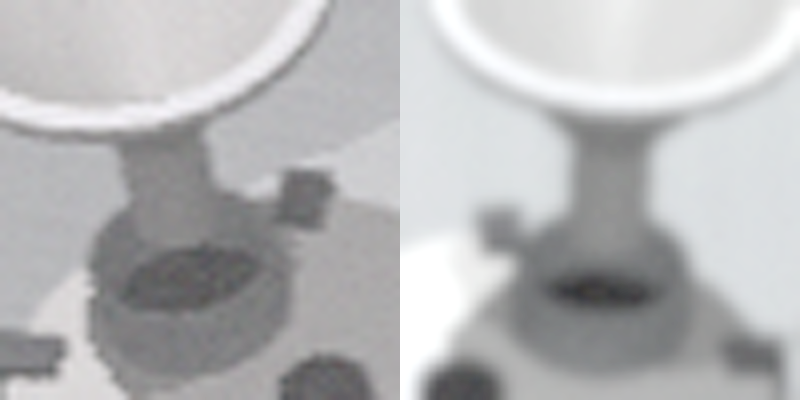

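Run:
```python
from h import *
S=dict(np.load("scene.npz"));D=dict(np.load("side.npz"))
for c,(u,v) in((S,(160+191/8,130+252/8)),(D,(335+201/8,100+264/8))):
    X=plane(c,(u,v),185); p0=proj(c,X)
    for d in((0,0,12),(1,0,0),(0,1,0)): print(d,((proj(c,X+np.array(d))-p0)*8).round(1))
```

```text
(0, 0, 12) [ -7.6 -31.6]
(1, 0, 0) [-1.3  2.5]
(0, 1, 0) [3.4 0.6]
(0, 0, 12) [  2.3 -33. ]
(1, 0, 0) [-3.4 -0.2]
(0, 1, 0) [-0.1  2.1]
```

Call:
carry_out(motion=[[0.8,0,0.7,0,0,0],[1.6,0.5,1.3,0,0,0],[1.6,1,1.3,0,0,0],[1.6,1,1.3,0,0,0],[1.6,1,1.3,0,0,0],[1.6,1,1.3,0,0,0],[1.6,1,1.3,0,0,0],[1.6,1,1.3,0,0,0]])

```text
t: 17.85
ee_pos: [422.4, -312.9, 265.8]
orientation: [-1.569, -0.077, 0.077]
wrist_force: [0.3, 0.0, -1.5]
finger_gap: 0.174
```

```bash
python3 look.py 9
python3 - <<'E'
from h import *
a=cv2.imread("pics/scene0.png").astype(int);b=cv2.imread("pics/scene9.png").astype(int)
for n,m,lo,hi in[]:pass
def cen(im,box,lo,hi):
    x,y,w,h=box; s=cv2.inRange(cv2.cvtColor(im.astype(np.uint8)[y:y+h,x:x+w],cv2.COLOR_BGR2HSV),lo,hi); ys,xs=np.where(s); return (xs.mean()+x).round(1),(ys.mean()+y).round(1),len(xs)
for n,bx,lo,hi in [("green",(315,235,40,40),(45,120,50),(80,255,255)),("red",(260,230,40,30),(0,180,60),(6,255,255)),("bluecap",(280,165,30,25),(105,150,60),(125,255,255)),("tin",(340,165,40,60),(3,150,60),(18,255,255)),("ambercap",(310,168,34,20),(0,0,0),(180,255,45)),("vent",(190,172,20,18),(0,0,0),(180,255,50))]:
    print(n,cen(a,bx,lo,hi),cen(b,bx,lo,hi))
p,R,s=state(); print(s["qd"].round(4))
E
```

```text
[ 422.35075814 -312.93469677  265.78286838] [[0.995, 0.0, -0.098], [0.098, 0.0, 0.995], [0.0, -1.0, 0.0]] [ 0.32471313  0.01486791 -1.45911726] 0.17422440835885802 17.85
green (np.float64(330.7), np.float64(252.4), 181) (np.float64(330.6), np.float64(252.4), 180)
red (np.float64(277.4), np.float64(242.5), 102) (np.float64(277.2), np.float64(242.5), 122)
bluecap (np.float64(294.4), np.float64(176.8), 229) (np.float64(294.5), np.float64(176.8), 233)
tin (np.float64(359.8), np.float64(192.7), 112) (np.float64(359.3), np.float64(192.9), 106)
ambercap (np.float64(326.3), np.float64(179.3), 306) (np.float64(326.5), np.float64(179.2), 326)
vent (np.float64(200.4), np.float64(180.5), 106) (np.float64(200.4), np.float64(180.4), 112)
[0.0001 0.0005 0.0011 0.001  0.0005 0.0008]
```

View pics/z9.png

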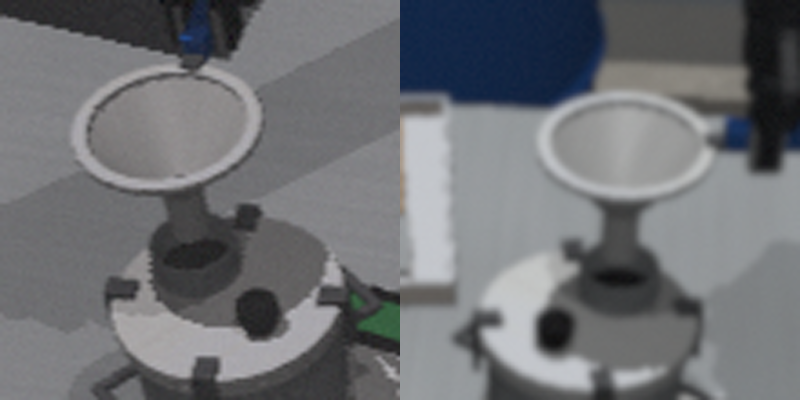

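The spout is centred above the port, upright and still, and nothing else has moved. I'm handing the job in.

```bash
python3 -c "
from cell import r
print(r.sign_off()); print(r.read_state()['t'])"
```

```text
the job is handed in; nothing more can be done
None
the job is handed in; nothing more can be done
```

I tared the scale and left the funnel held still and upright over the vessel's port, then handed the job in at about 18 s of the 64 s allowed.

- **Tare:** I pressed the green plunger to its stop, with the wrist force rising to about 14 N against the 5 N needed. I held it there, then let it go. In the last picture it was back at its starting position and the red stop button looked untouched.
- **Funnel:** I gripped it by the blue handle at 85 N, lifted it straight out of the stand and carried it over the jars and vessel with no sign of contact.
- **Final position:** the spout is about 10–12 mm above the port mouth and within about 3 mm of its centre. The tool axis is vertical, the joint speeds are almost zero, and the wrist force shows only the funnel's weight.
- **Surroundings:** the jars, tin, plunger and vessel vent cap appear in the same place as at the start, to within about half a pixel.

**Disagreement in the checks:** the scene and side cameras put the spout 2–3 mm off where the arm position and wrist camera put it, and triangulated heights came out about 6 mm low. I placed the spout between the two estimates, which is still within the 10 mm tolerance.

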